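# Level a granite surface plate until it stops rocking

### The arm

A 6-joint arm with a two-finger parallel gripper is mounted at the origin on the work surface; the furniture and walls round the work are solid. World frame = base frame: x ahead of the robot, y to its left, z up, the work surface at z = 0. Lengths are in m, angles in degrees, forces in N, time in s.
With the tool pointing down it reaches from about 0.4 to 0.825 m from the base axis. Payload 7 kg.
Tool frame: the origin (TCP) lies midway between the tips of the shut fingers; the grasp point (between the pads) lies 19 mm behind it; z points along the fingers, y is the line along which they close (so a half turn about z gives the same grasp; the last joint's range is limited). The gripper opens to 88 mm and grips with 3 to 60 N. Pads are 19 mm wide; open, the fingers measure 130 mm over their backs; the gripper's body (78 mm by 193 mm) begins 47 mm behind the grasp point.
Start: joints at [-55.915, 20.546, 0.682, 0, -70.136, -16.507], TCP at [0.204, -0.643, 0.227] pointing down, gripper open.
Joint ranges: [-176.03, 176.03], [-82.01, 121.73], [-58.28, 71.71], [-173.87, 95.51], [-174.79, -0.11], [-173.66, 173.66]. Speed limits (degrees/s): [136.94, 136.94, 172.46, 180, 180, 180].

### API

Orientations are given as [roll, pitch, yaw] about the fixed x, y, z axes, in that order (R = Rz(yaw) Ry(pitch) Rx(roll)).
In Python, from plant import ctrl gives the robot as it stands.
- The arm moves only by the tool arm_command, never from a script. Its argument "steps" is a list of rows, each an object with "translation": the shift along the tool's x, y, z in mm, a list of three; "rotation": the turn, a rotation vector about the tool's x, y, z in units of 5 degrees (1.0 is 5 degrees), a list of three; "claw": the finger opening in mm, from 0 to 87.6. In form: [{"translation": [x, y, z], "rotation": [rx, ry, rz], "claw": claw}, ...]. A call has 1 to 5 rows; each row is the pose to reach, as a shift and turn from the pose commanded when the call began, along the tool's axes at that moment; what a row does not reach only later rows make up. A row lasts 1/10 s, in which the tool goes at most 50 mm and 8.59 degrees, less where a joint would pass 70% of its speed; a pose out of reach is approached as far as the arm can. A call with a gripper value outside its range is refused whole. The fingers move at their own pace and stop on an object; the grip force is fixed at half the most. Time passes only in rows, so rows that repeat a pose let the fingers close. It gives the time, the measured TCP pose, the force, the opening and the grip force at its end, in the units of the state.
- ctrl.get_obs(): the state, without advancing time (a new reading comes with each control period).
- ctrl.snapshot(name): name is "side" or "top" or "wrist"; returns (picture, depth): 420x560x3 uint8, red, green, blue; 420x560 float32, m along the optical axis (not along the pixel's ray), 0 where there is no reading.
- ctrl.calibration(name): a dict with "vertical_fov" (degrees; the focal length in pixels is half the picture's height over the tangent of half this angle, whatever the lens; pixels are square), "cx", "cy" (the principal point, pixels), "rvec" (rotation vector, rad) and "tvec" (3), from world to camera coordinates, as OpenCV has them; the wrist camera has in their place "hand_eye" (4x4, takes a point from camera to tool coordinates, whose origin is the TCP and whose axes are the flange's). Camera axes: x right, y down, z forward; pixel columns grow to the right and rows downward; lengths in m; the calibration is good to about 2 mm. A picture is of the moment at which its call begins: read the wrist's pose just before it. calibration takes no time and is no camera call.
- ctrl.close_job(): hands the job in; it is judged then, once.
The state is a dict: "clock": time; "joint_pos": joint angles; "qvel": joint speeds; "tau": joint torques, N m; "tool_pos": TCP position; "orientation": TCP orientation; "force": force on the tool from outside, world axes, zero at the start; "moment": the same for the moment, N m; "opening": finger opening in m; "gripper_force": force on a finger pad.
Only numpy, scipy, OpenCV 4.12 (cv2) and the standard library are available. Lean on these libraries where they do the work, as an engineer would, in place of code of your own. Each camera call takes 0.05 s, during which the arm holds its last target. There are 200 camera calls.

### The job

The little granite plate's stand leans towards you and rocks, because the screw feet of its two front legs are wound in too far, one more than the other. Turn the red T-handles on top of the front legs until the plate is level and all four feet bear a fair share of the weight, so that no corner gives when it is pressed; feel this with light presses, for a foot hanging just clear of the bench looks the same as one that bears. Do not lean hard on the stand or shove it along the bench, leave the tape roll lying on the plate and the level and the box where they are, and let go at the end.

Things in the scene. Friction and masses are not known exactly. Their poses are not given: they have to be found in the camera images.
- stand: Grey granite plate, 118 x 120 x 30 mm, on a blue steel stand with four legs; 36 to 44 N in all, centred 15 mm behind the middle of the legs. x points away from the robot (front = -x), y left, z up. Origin in the plane of the feet's undersides when level (bench height then); front legs at x = -85 mm, rear at +62, left/right at y = +/-45. Plate x = -47 to +71 mm, its top 190 mm above the origin.
- front_left_leg: Front left leg, blue 22 mm square tube, rigid with the stand. Under it a domed rubber foot, 33 mm across, on a screw driven by the red T-handle on top of the leg; foot and screw give about 1 mm per 20 N. Origin on the leg's axis at the level of the stand's origin: it does not show how far the foot sticks out.
- front_right_leg: Front right leg, blue 22 mm square tube, rigid with the stand. Under it a domed rubber foot, 33 mm across, on a screw driven by the red T-handle on top of the leg; foot and screw give about 1 mm per 20 N. Origin on the leg's axis at the level of the stand's origin: it does not show how far the foot sticks out.
- rear_left_leg: Rear left leg, blue 22 mm square tube, rigid with the stand, with a plain rubber foot that cannot be adjusted and gives about 1 mm per 20 N. Origin on the leg's axis at the level of the stand's origin.
- rear_right_leg: Rear right leg, blue 22 mm square tube, rigid with the stand, with a plain rubber foot that cannot be adjusted and gives about 1 mm per 20 N. Origin on the leg's axis at the level of the stand's origin.
- left_handle_top (a point): Middle of the flat top of the front left leg's red T-handle, on its upright axis; 222 mm above the bench when level (the weight takes 0.5 mm off). Grip bar 58 mm long, 14 wide, 16 high, its underside 16 mm above the plate's top. Clockwise from above drives the foot down, 10 mm a turn, and so lifts this corner. Starts near its upper stop; over 5 rad clockwise are free.
- left_handle_end (a point): Middle of the top edge at one end of the left T-handle's bar, 29 mm from its axis: left_handle_top to here is the direction of the bar.
- right_handle_top (a point): The same on the front right leg; 2.5 to 3.3 rad from its upper stop. Each handle turns stiffly (0.08 Nm), stays where it is left and keeps its own height on the stand. At the start both front feet are 1 to 6 mm short, by different amounts: one hangs clear of the bench until its corner or handle is pushed down with some 4 to 8 N, the other bears some 16 N.
- right_handle_end (a point): Middle of the top edge at one end of the right T-handle's bar, 29 mm from its axis: right_handle_top to here is the direction of the bar.
- black_tape: Roll of black electrical tape, 58 mm across and 19 mm high, lying loose on the granite plate. Origin at the centre of its underside.
- torpedo_level: Orange torpedo level, 227 x 20 x 42 mm, standing loose on the bench between robot and stand; long axis is its y. Origin at the centre of its underside.
- plug_box: Blue spark plug box, 30 x 90 x 30 mm, loose on the bench in front of the parts cabinet; long axis is its y. Origin at the centre of its underside.
Not all that is in view belongs to the job. Of the things shaped like the black_tape, the black one is meant.

How it is judged (in metres and radians):
At the end, for the whole second after the job is handed in: The stand is level (within 0.0125 rad, 0.7 degrees), each of its four feet presses on the bench with more than 2.5 N, it is at rest, and the tape roll still lies on the plate (angle between stand's own z axis and vertical below 0.0125 rad and contact force between each of front_left_leg, front_right_leg, rear_left_leg, rear_right_leg and anything else above 2.5 N and linear speed of stand below 0.01 m/s and horizontal distance between black_tape and stand below 0.05 m and z of black_tape in the frame of stand above 0.18 m); the robot touches nothing.
It fails at once if the stand is leaned on so hard that a foot presses on the bench with over 45 N (contact force between any of front_left_leg, front_right_leg, rear_left_leg, rear_right_leg and anything else above 45 N).
It fails at once if the stand is shoved along the bench (over 20 mm) (distance of stand from where it was at the start of the episode above 0.02 m).
It fails at once if the tape roll is pushed about on the plate (moved over 25 mm) (distance of black_tape from where it was at the start of the episode above 0.025 m).
It fails at once if the torpedo level or the plug box is moved (over 15 mm) (distance of any of torpedo_level, plug_box from where it was at the start of the episode above 0.015 m).
It also fails if it takes over 72 s, if anything falls off the work surface, if the arm or the gripper's body presses on something with over 40 N, if the wrist force passes 120 N, or if a joint passes its speed limit or range.

## Working session

There is one attempt and no reset: what is moved stays moved. The work goes in short steps, Python scripts to look and compute and a tool call to move; the robot and the scene stay as the last step left them, time stands still between calls to the robot, and variables do not carry over. Pictures are saved under pics/ and viewed, at most 10 in all, crops included, and the job is handed in when it is done.

Besides the shell and the picture viewer there is one more tool, called after "Emit:" as name(argument=value, ...), one argument or row to a line, values as JSON. arm_command: Moves the arm, as the interface text tells. Its arguments: {"type":"object","properties":{"steps":{"type":"array"}},"required":["steps"]}

```bash
mkdir -p pics; ls; python3 - <<'E'
from plant import ctrl
import cv2,numpy as np
o=ctrl.get_obs(); print({k:np.round(v,3).tolist() for k,v in o.items()})
ims=[]
for n in("top","side"):
    p,d=ctrl.snapshot(n); np.savez(f"pics/{n}0.npz",p=p,d=d); c=ctrl.calibration(n)
    print(n,{k:np.round(v,4).tolist() for k,v in c.items()})
    cv2.imwrite(f"pics/{n}0.png",p[...,::-1])
print(ctrl.calibration("wrist"))
E
```

```text
pics
{'clock': 0.0, 'joint_pos': [-55.916, 20.592, 0.635, -0.02, -70.137, -16.509], 'qvel': [0.014, -0.015, -0.035, 0.082, 0.041, 0.006], 'tau': [0.0, -58.272, 29.306, 6.997, 0.007, -0.0], 'tool_pos': [0.204, -0.643, 0.226], 'orientation': [179.904, -0.008, -162.432], 'force': [-0.346, -0.418, 0.703], 'moment': [0.006, -0.028, 0.068], 'gripper_force': 0.0, 'opening': 0.088}
top {'vertical_fov': 50.346, 'cx': 284.8501, 'cy': 205.9059, 'rvec': [1.5565, -2.4081, 0.5069], 'tvec': [0.3719, 0.3739, 0.8426]}
side {'vertical_fov': 57.3459, 'cx': 284.5221, 'cy': 208.2011, 'rvec': [2.5814, 0.4416, -0.1376], 'tvec': [-0.5109, 0.0778, 0.9623]}
{'vertical_fov': 61.65982706733272, 'cx': 282.07733959926867, 'cy': 207.56393641393788, 'hand_eye': array([[ 6.75043656e-04, -9.60143032e-01, -2.79508323e-01,
         7.57253211e-02],
       [ 9.99999562e-01,  8.29500931e-04, -4.34320443e-04,
        -2.61654034e-04],
       [ 6.48862161e-04, -2.79507907e-01,  9.60143171e-01,
        -1.57344727e-01],
       [ 0.00000000e+00,  0.00000000e+00,  0.00000000e+00,
         1.00000000e+00]])}
```

View pics/top0.png

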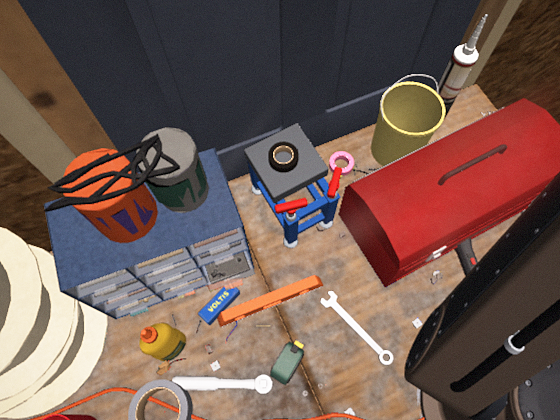

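View pics/side0.png

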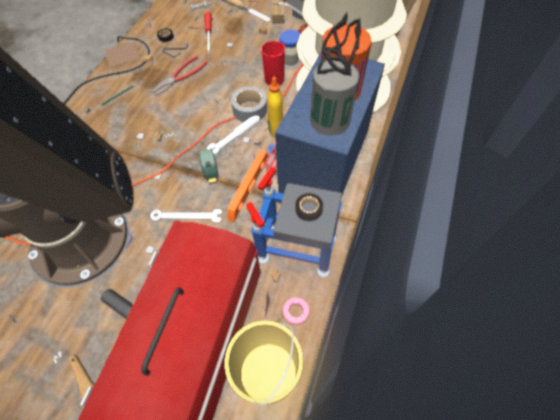

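The top view shows the stand, with its plate around (287,160). The left red handle is at (291,205) and the right one at (335,181). The black tape is on the plate at (284,154), and the pink roll at (342,162) is on the bench and isn't the one meant. The level is at (270,300) and the plug box at (219,304). The red toolbox stands just to the right.

```bash
cat > h.py <<'E'
import numpy as np,cv2
from scipy.spatial.transform import Rotation as R
from plant import ctrl
def cam(n,obs=None):
    c=ctrl.calibration(n); f=210/np.tan(np.radians(c["vertical_fov"]/2))
    if n=="wrist":
        T=np.eye(4);T[:3,:3]=R.from_euler("xyz",obs["orientation"],degrees=True).as_matrix();T[:3,3]=obs["tool_pos"]
        T=T@c["hand_eye"]
    else:
        T=np.eye(4);T[:3,:3]=cv2.Rodrigues(np.array(c["rvec"]))[0];T[:3,3]=np.ravel(c["tvec"]);T=np.linalg.inv(T)
    return f,c["cx"],c["cy"],T
def cloud(n,d,obs=None):
    f,cx,cy,T=cam(n,obs); v,u=np.mgrid[:420,:560]
    P=np.stack([(u-cx)/f*d,(v-cy)/f*d,d],-1)
    return P@T[:3,:3].T+T[:3,3]
def red(p):
    h=cv2.cvtColor(p,cv2.COLOR_RGB2HSV); return ((h[...,0]<8)|(h[...,0]>172))&(h[...,1]>150)&(h[...,2]>90)
def bars(n,p,d,obs=None,box=None):
    W=cloud(n,d,obs); m=red(p)&(d>0)&(W[...,2]>.195)&(W[...,2]<.245)
    if box: m&=(W[...,0]>box[0])&(W[...,0]<box[1])&(W[...,1]>box[2])&(W[...,1]<box[3])
    k,l,s,_=cv2.connectedComponentsWithStats(m.astype(np.uint8))
    for i in range(1,k):
        if s[i,4]<40: continue
        q=W[l==i]; zt=np.percentile(q[:,2],90); t=q[q[:,2]>zt-.004]
        r=cv2.minAreaRect((t[:,:2]*1000).astype(np.float32))
        u,sv,vt=np.linalg.svd(t[:,:2]-t[:,:2].mean(0),full_matrices=False)
        print(n,"px",s[i],"ztop",zt.round(4),"rect",np.round(r[0],1),np.round(r[1],1),"axis deg",np.degrees(np.arctan2(vt[0,1],vt[0,0])).round(1))
E
python3 - <<'E'
from h import *
for n in("top","side"):
    z=np.load(f"pics/{n}0.npz"); p,d=z["p"],z["d"]; bars(n,p,d)
    W=cloud(n,d)
    if n=="top":
        for nm,(u,v) in dict(box=(219,304),level=(270,300),tb=(345,205),tb2=(440,140),tape=(284,143),cabcorner=(215,155),cabfront=(245,235)).items(): print(nm,W[v,u].round(3))
    h=cv2.cvtColor(p,cv2.COLOR_RGB2HSV)
    m=(W[...,2]>.17)&(W[...,2]<.2)&(h[...,1]<60)&(d>0)
    k,l,s,_=cv2.connectedComponentsWithStats(m.astype(np.uint8))
    i=1+np.argmax(s[1:,4]);q=W[l==i]; r=cv2.minAreaRect((q[:,:2]*1000).astype(np.float32))
    A=np.c_[q[:,:2],np.ones(len(q))];co=np.linalg.lstsq(A,q[:,2],rcond=None)[0]
    print("plate",s[i],r,co)
E
```

```text
top px [438 159  35  24  47] ztop 0.2175 rect [ 381.4 -108.1] [ 2.5 59.2] axis deg 93.8
top px [328 167  14  31 248] ztop 0.2201 rect [447.4 109.6] [13.2 57.1] axis deg 138.9
top px [275 198  32  16 302] ztop 0.2185 rect [436.9 199.1] [56.8 13.4] axis deg 81.3
box [0.372 0.384 0.032]
level [0.336 0.289 0.041]
tb [0.445 0.071 0.078]
tb2 [ 0.462 -0.137  0.168]
tape [0.561 0.157 0.206]
cabcorner [0.566 0.286 0.245]
cabfront [0.424 0.292 0.197]
plate [ 244  123   84   78 2987] ((539.6598510742188, 163.6162109375), (119.43304443359375, 120.63397979736328), 5.488864421844482) [ 0.04319009 -0.01933154  0.16760212]
side px [258 167  18  23 196] ztop 0.2162 rect [437.  194.3] [56.9 14. ] axis deg -99.2
side px [246 202  18  25 197] ztop 0.2176 rect [445.9 104.7] [12.8 56.2] axis deg -41.7
plate [ 274  184   68   63 2553] ((538.2725830078125, 159.25192260742188), (118.32706451416016, 121.18158721923828), 5.728909015655518) [0.01913628 0.01094562 0.17382932]
```

```bash
cat >> h.py <<'E'
def go(x,y,z,yaw=None,pos=None,ori=None):
    o=ctrl.get_obs(); p=np.array(o["tool_pos"] if pos is None else pos)
    r=R.from_euler("xyz",o["orientation"] if ori is None else ori,degrees=True)
    t=r.inv().apply(np.array([x,y,z])-p)*1000
    rot=[0,0,0] if yaw is None else (r.inv()*R.from_euler("xyz",[180,0,yaw],degrees=True)).as_rotvec(degrees=True)/5
    print("T",t.round(1).tolist(),"R",np.round(rot,2).tolist())
E
python3 - <<'E'
from h import *
z=np.load("pics/top0.npz");W=cloud("top",z["d"]);ok=z["d"]>0
for c in((.437,.197),(.447,.107)):
    r=np.hypot(W[...,0]-c[0],W[...,1]-c[1])
    for rr in(.1,.14,.18): q=W[ok&(r<rr)&(W[...,2]>.225)]; print(c,rr,len(q),q.max(0).round(3) if len(q) else "")
q=W[ok&(W[...,0]>.2)&(W[...,0]<.75)&(W[...,1]<.05)&(W[...,1]>-.4)];print("tb max z",q[:,2].max())
go(.48,-.3,.36,-60)
go(.447,.107,.36,-41,pos=[.48,-.3,.36],ori=[180,0,-60])
E
```

```text
(0.437, 0.197) 0.1 107 [0.476 0.297 0.248]
(0.437, 0.197) 0.14 1503 [0.545 0.337 0.25 ]
(0.437, 0.197) 0.18 5285 [0.583 0.377 0.382]
(0.447, 0.107) 0.1 0 
(0.447, 0.107) 0.14 0 
(0.447, 0.107) 0.18 0 
tb max z 0.5321392016749484
T [-367.0, 243.9, -134.0] R [0.01, 0.01, -20.49]
T [-369.0, -174.9, -0.0] R [-0.0, 0.0, -3.8]
```

Emit:
arm_command(
  steps=[
    {"translation": [-20, 12, -48], "rotation": [0, 0, -1.7], "claw": 60},
    {"translation": [-50, 33, -80], "rotation": [0, 0, -3.4], "claw": 50},
    {"translation": [-85, 56, -105], "rotation": [0, 0, -5.1], "claw": 40},
    {"translation": [-122, 80, -125], "rotation": [0, 0, -6.8], "claw": 20},
    {"translation": [-162, 105, -134], "rotation": [0, 0, -8.5], "claw": 0},
  ],
)

```text
clock: 0.6
tool_pos: [0.3274, -0.4936, 0.3627]
orientation: [-179.9, -0.0, -119.6]
force: [1.3, -0.6, -0.2]
opening: 0.0529
gripper_force: 0.0
```

```bash
python3 - <<'E'
from h import *
o=ctrl.get_obs();print(o["tool_pos"],o["orientation"],o["joint_pos"])
go(.48,-.3,.36,-77)
go(.447,.107,.36,-41,pos=[.48,-.3,.36],ori=[180,0,-77])
E
```

```text
[ 0.32738946 -0.49364093  0.36268945] [-1.79854543e+02 -4.78729120e-02 -1.19613567e+02] [-3.75356934e+01  9.43729743e+00  3.04435216e+00  2.75474009e-02
 -8.34563882e+01  7.91908339e+00]
T [-243.8, -37.0, 2.6] R [-0.02, -0.02, -8.52]
T [-404.0, -59.4, -0.0] R [0.0, 0.0, -7.2]
```

Emit:
arm_command(
  steps=[
    {"translation": [-49, -7, 0], "rotation": [0, 0, -1.7], "claw": 0},
    {"translation": [-98, -15, 0], "rotation": [0, 0, -3.4], "claw": 0},
    {"translation": [-147, -22, 0], "rotation": [0, 0, -5.1], "claw": 0},
    {"translation": [-196, -30, 0], "rotation": [0, 0, -6.8], "claw": 0},
    {"translation": [-244, -37, 2], "rotation": [0, 0, -8.5], "claw": 0},
  ],
)

```text
clock: 1.1
tool_pos: [0.4813, -0.2995, 0.3587]
orientation: [-180.0, -0.0, -77.1]
force: [1.0, -1.7, -0.2]
opening: 0.013
gripper_force: 0.0
```

Emit:
arm_command(
  steps=[
    {"translation": [-49, -7, 0], "rotation": [0, 0, -1.7], "claw": 0},
    {"translation": [-98, -14, 0], "rotation": [0, 0, -3.4], "claw": 0},
    {"translation": [-147, -21, 0], "rotation": [0, 0, -5.1], "claw": 0},
    {"translation": [-196, -28, 0], "rotation": [0, 0, -6.8], "claw": 0},
    {"translation": [-245, -36, 0], "rotation": [0, 0, -7.2], "claw": 0},
  ],
)

```text
clock: 1.6
tool_pos: [0.4613, -0.0527, 0.3585]
orientation: [-180.0, 0.0, -41.1]
force: [0.7, -0.7, -0.1]
opening: 0.0005
gripper_force: 0.0
```

```bash
python3 - <<'E'
from h import *
o=ctrl.get_obs();print(o["clock"],o["tool_pos"],o["orientation"])
go(.447,.107,.36,-41)
E
```

```text
1.6 [ 0.46127059 -0.05269479  0.35846527] [-1.79990608e+02  7.43086019e-03 -4.11239883e+01]
T [-115.8, -110.9, -1.5] R [-0.0, 0.0, -0.02]
```

Emit:
arm_command(
  steps=[
    {"translation": [-35, -33, 0], "rotation": [0, 0, 0], "claw": 0},
    {"translation": [-70, -67, 0], "rotation": [0, 0, 0], "claw": 0},
    {"translation": [-105, -100, 0], "rotation": [0, 0, 0], "claw": 0},
    {"translation": [-116, -111, 0], "rotation": [0, 0, 0], "claw": 0},
    {"translation": [-116, -111, 0], "rotation": [0, 0, 0], "claw": 0},
  ],
)

```text
clock: 2.1
tool_pos: [0.4481, 0.1077, 0.3581]
orientation: [180.0, 0.0, -41.2]
force: [0.1, -1.0, -0.4]
opening: 0.0009
gripper_force: 0.0
```

```bash
python3 - <<'E'
from h import *
o=ctrl.get_obs();p,d=ctrl.snapshot("wrist")
cv2.imwrite("pics/w1.png",p[...,::-1]);print(o["tool_pos"],o["force"])
bars("wrist",p,d,o)
E
```

```text
[0.44807222 0.10766804 0.35810313] [ 0.09003102 -1.02428115 -0.37022161]
wrist px [ 272  162   21   65 1000] ztop 0.218 rect [447.2 107.2] [13.2 57.2] axis deg 138.8
wrist px [215 241  30   8 123] ztop 0.2153 rect [439.2 172.1] [13.9  5.1] axis deg -125.8
```

View pics/w1.png

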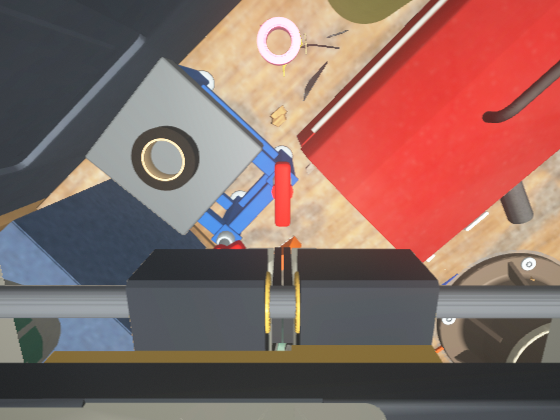

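Wrist view: the right handle is at px (282,193), which gives (0.4472, 0.1072), matching the top view. The tape at (165,158) is untouched. Next I'll press on the right handle top with the fingers shut.

Emit:
arm_command(
  steps=[
    {"translation": [0, 0, 48], "rotation": [0, 0, 0], "claw": 0},
    {"translation": [0, 0, 95], "rotation": [0, 0, 0], "claw": 0},
    {"translation": [0, 0, 125], "rotation": [0, 0, 0], "claw": 0},
    {"translation": [0, 0, 134], "rotation": [0, 0, 0], "claw": 0},
    {"translation": [0, 0, 134], "rotation": [0, 0, 0], "claw": 0},
  ],
)

```text
clock: 2.65
tool_pos: [0.4484, 0.1044, 0.2241]
orientation: [179.9, 0.0, -41.5]
force: [0.5, 0.7, 0.6]
opening: 0.0005
gripper_force: 0.0
```

Emit:
arm_command(
  steps=[
    {"translation": [0, 0, 1], "rotation": [0, 0, 0], "claw": 0},
    {"translation": [0, 0, 2], "rotation": [0, 0, 0], "claw": 0},
    {"translation": [0, 0, 2], "rotation": [0, 0, 0], "claw": 0},
  ],
)

```text
clock: 2.95
tool_pos: [0.4492, 0.1058, 0.2238]
orientation: [-179.9, -0.0, -41.4]
force: [0.8, -0.6, 0.2]
opening: 0.0006
gripper_force: 0.0
```

Emit:
arm_command(
  steps=[
    {"translation": [0, 0, 0.7], "rotation": [0, 0, 0], "claw": 0},
    {"translation": [0, 0, 0.7], "rotation": [0, 0, 0], "claw": 0},
  ],
)

```text
clock: 3.15
tool_pos: [0.4487, 0.1056, 0.2222]
orientation: [-180.0, -0.0, -41.4]
force: [0.2, 0.3, -0.2]
opening: 0.0003
gripper_force: 0.0
```

Emit:
arm_command(
  steps=[
    {"translation": [0, 0, 0.7], "rotation": [0, 0, 0], "claw": 0},
    {"translation": [0, 0, 0.7], "rotation": [0, 0, 0], "claw": 0},
  ],
)

```text
clock: 3.35
tool_pos: [0.4485, 0.1055, 0.2211]
orientation: [180.0, 0.0, -41.4]
force: [-0.6, -0.2, 0.4]
opening: 0.0003
gripper_force: 0.0
```

Emit:
arm_command(
  steps=[
    {"translation": [0, 0, 0.6], "rotation": [0, 0, 0], "claw": 0},
    {"translation": [0, 0, 0.6], "rotation": [0, 0, 0], "claw": 0},
  ],
)

```text
clock: 3.55
tool_pos: [0.4485, 0.1055, 0.2204]
orientation: [180.0, 0.0, -41.4]
force: [-0.7, 0.5, -0.3]
opening: 0.0005
gripper_force: 0.0
```

Emit:
arm_command(
  steps=[
    {"translation": [0, 0, 0.6], "rotation": [0, 0, 0], "claw": 0},
    {"translation": [0, 0, 0.6], "rotation": [0, 0, 0], "claw": 0},
  ],
)

```text
clock: 3.75
tool_pos: [0.4485, 0.1055, 0.2199]
orientation: [180.0, 0.0, -41.4]
force: [0.3, -1.0, 1.0]
opening: 0.0001
gripper_force: 0.0
```

Emit:
arm_command(
  steps=[
    {"translation": [0, 0, 0.5], "rotation": [0, 0, 0], "claw": 0},
    {"translation": [0, 0, 0.5], "rotation": [0, 0, 0], "claw": 0},
  ],
)

```text
clock: 3.95
tool_pos: [0.4485, 0.1055, 0.2194]
orientation: [180.0, 0.0, -41.4]
force: [-0.3, 0.6, -0.4]
opening: 0.0006
gripper_force: 0.0
```

Emit:
arm_command(
  steps=[
    {"translation": [0, 0, 0.4], "rotation": [0, 0, 0], "claw": 0},
    {"translation": [0, 0, 0.4], "rotation": [0, 0, 0], "claw": 0},
  ],
)

```text
clock: 4.15
tool_pos: [0.4486, 0.1055, 0.219]
orientation: [180.0, 0.0, -41.4]
force: [0.0, 0.0, 0.2]
opening: 0.0004
gripper_force: 0.0
```

Emit:
arm_command(
  steps=[
    {"translation": [0, 0, 0.4], "rotation": [0, 0, 0], "claw": 0},
    {"translation": [0, 0, 0.4], "rotation": [0, 0, 0], "claw": 0},
  ],
)

```text
clock: 4.35
tool_pos: [0.4486, 0.1055, 0.2187]
orientation: [-180.0, -0.0, -41.4]
force: [0.3, 0.4, 0.9]
opening: 0.0007
gripper_force: 0.3
```

Emit:
arm_command(
  steps=[
    {"translation": [0, 0, 0.4], "rotation": [0, 0, 0], "claw": 0},
    {"translation": [0, 0, 0.4], "rotation": [0, 0, 0], "claw": 0},
  ],
)

```text
clock: 4.55
tool_pos: [0.4487, 0.1055, 0.2185]
orientation: [-180.0, -0.0, -41.4]
force: [-1.3, -0.5, 3.4]
opening: 0.0004
gripper_force: 1.6
```

Emit:
arm_command(
  steps=[
    {"translation": [0, 0, 0.3], "rotation": [0, 0, 0], "claw": 0},
    {"translation": [0, 0, 0.3], "rotation": [0, 0, 0], "claw": 0},
  ],
)

```text
clock: 4.75
tool_pos: [0.4487, 0.1054, 0.2184]
orientation: [-180.0, -0.0, -41.4]
force: [-1.8, -0.8, 6.4]
opening: 0.0003
gripper_force: 2.8
```

The right corner is stiff at about 0.05 mm/N, so that foot bears, and the handle top is at about 218.8 mm. That makes the left foot the hanging one. Right needs about 2.4 mm (86°). Next I'll grip the right handle.

Emit:
arm_command(
  steps=[
    {"translation": [-1, 0, -5], "rotation": [0, 0, 0], "claw": 0},
    {"translation": [-2.3, 0, -14], "rotation": [0, 0, 0], "claw": 40},
    {"translation": [-2.3, 0, -14], "rotation": [0, 0, 0], "claw": 40},
    {"translation": [-2.3, 0, -14], "rotation": [0, 0, 0], "claw": 40},
    {"translation": [-2.3, 0, -14], "rotation": [0, 0, 0], "claw": 40},
  ],
)

```text
clock: 5.25
tool_pos: [0.4467, 0.107, 0.2318]
orientation: [180.0, 0.0, -41.4]
force: [-1.0, 0.9, -0.1]
opening: 0.0267
gripper_force: 0.0
```

Emit:
arm_command(
  steps=[
    {"translation": [0, 0, 12], "rotation": [0, 0, 0.1], "claw": 40},
    {"translation": [0, 0, 22], "rotation": [0, 0, 0.1], "claw": 40},
    {"translation": [0, 0, 27], "rotation": [0, 0, 0.1], "claw": 40},
    {"translation": [0, 0, 29], "rotation": [0, 0, 0.1], "claw": 40},
    {"translation": [0, 0, 30], "rotation": [0, 0, 0.1], "claw": 40},
  ],
)

```text
clock: 5.75
tool_pos: [0.4468, 0.107, 0.2016]
orientation: [180.0, 0.0, -41.9]
force: [0.6, -0.6, -0.5]
opening: 0.0403
gripper_force: 0.0
```

Emit:
arm_command(
  steps=[
    {"translation": [0, 0, 0], "rotation": [0, 0, 0], "claw": 25},
    {"translation": [0, 0, 0], "rotation": [0, 0, 0], "claw": 10},
    {"translation": [0, 0, 0], "rotation": [0, 0, 0], "claw": 10},
    {"translation": [0, 0, 0], "rotation": [0, 0, 0], "claw": 10},
    {"translation": [0, 0, 0], "rotation": [0, 0, 0], "claw": 10},
  ],
)

```text
clock: 6.25
tool_pos: [0.4475, 0.1075, 0.2023]
orientation: [-179.9, -0.0, -41.9]
force: [2.4, 1.9, -1.8]
opening: 0.0136
gripper_force: 30.0
```

Emit:
arm_command(
  steps=[
    {"translation": [0, 0, -0.1], "rotation": [0, 0, 0.6], "claw": 10},
    {"translation": [0, 0, -0.2], "rotation": [0, 0, 1.2], "claw": 10},
    {"translation": [0, 0, -0.3], "rotation": [0, 0, 2], "claw": 10},
    {"translation": [0, 0, -0.3], "rotation": [0, 0, 2], "claw": 10},
  ],
)

```text
clock: 6.65
tool_pos: [0.4476, 0.1077, 0.2026]
orientation: [-179.9, -0.0, -52.0]
force: [2.9, 1.5, -0.7]
opening: 0.0141
gripper_force: 30.0
```

Emit:
arm_command(
  steps=[
    {"translation": [0, 0, -0.1], "rotation": [0, 0, 1], "claw": 10},
    {"translation": [0, 0, -0.3], "rotation": [0, 0, 2], "claw": 10},
    {"translation": [0, 0, -0.4], "rotation": [0, 0, 3], "claw": 10},
    {"translation": [0, 0, -0.6], "rotation": [0, 0, 4], "claw": 10},
    {"translation": [0, 0, -0.7], "rotation": [0, 0, 5], "claw": 10},
  ],
)

```text
clock: 7.15
tool_pos: [0.448, 0.108, 0.2033]
orientation: [-179.8, 0.1, -77.0]
force: [5.7, 2.4, -3.8]
opening: 0.0138
gripper_force: 30.0
```

Emit:
arm_command(
  steps=[
    {"translation": [0, 0, -0.1], "rotation": [0, 0, 1], "claw": 10},
    {"translation": [0, 0, -0.3], "rotation": [0, 0, 2], "claw": 10},
    {"translation": [0, 0, -0.4], "rotation": [0, 0, 3], "claw": 10},
    {"translation": [0, 0, -0.6], "rotation": [0, 0, 4], "claw": 10},
    {"translation": [0, 0, -0.7], "rotation": [0, 0, 5], "claw": 10},
  ],
)

```text
clock: 7.65
tool_pos: [0.4484, 0.1082, 0.204]
orientation: [-179.9, 0.2, -102.0]
force: [7.6, 3.5, -5.3]
opening: 0.014
gripper_force: 30.0
```

Emit:
arm_command(
  steps=[
    {"translation": [0, -0.3, -0.1], "rotation": [0, 0, 1], "claw": 10},
    {"translation": [0, -0.6, -0.2], "rotation": [0, 0, 2], "claw": 10},
    {"translation": [0, -0.9, -0.3], "rotation": [0, 0, 3], "claw": 10},
    {"translation": [0, -1.2, -0.4], "rotation": [0, 0, 4], "claw": 10},
    {"translation": [0, -1.5, -0.5], "rotation": [0, 0, 5.2], "claw": 10},
  ],
)

```text
clock: 8.15
tool_pos: [0.4497, 0.1077, 0.2047]
orientation: [-179.9, 0.2, -128.0]
force: [5.1, 1.3, -2.3]
opening: 0.0138
gripper_force: 30.0
```

Emit:
arm_command(
  steps=[
    {"translation": [0, 0, 0], "rotation": [0, 0, 0], "claw": 30},
    {"translation": [0, 0, 0], "rotation": [0, 0, 0], "claw": 40},
    {"translation": [0, 0, 0], "rotation": [0, 0, 0], "claw": 40},
    {"translation": [0, 0, -20], "rotation": [0, 0, 0], "claw": 40},
    {"translation": [0, 0, -50], "rotation": [0, 0, 0], "claw": 40},
  ],
)

```text
clock: 8.65
tool_pos: [0.4469, 0.1059, 0.2531]
orientation: [179.9, -0.2, -127.8]
force: [1.3, 0.3, 0.3]
opening: 0.0396
gripper_force: 0.0
```

```bash
python3 - <<'E'
from h import *
o=ctrl.get_obs();p,d=ctrl.snapshot("top");bars("top",p,d,box=(.35,.5,.05,.26))
p,d=ctrl.snapshot("side");bars("side",p,d,box=(.35,.5,.05,.26))
print(o["tool_pos"],o["orientation"]); go(.438,.198,.255,81); go(.438,.198,.255,-9)
E
```

```text
side px [243 214  10  10  59] ztop 0.2203 rect [436.8  89.8] [15.7 13.5] axis deg -131.0
[0.44690811 0.10589961 0.25313191] [ 179.90128189   -0.24824233 -127.82969651]
T [-64.5, 65.0, 2.8] R [0.06, 0.06, 30.24]
T [-64.5, 65.0, 2.8] R [-0.07, -0.0, -23.76]
```

Emit:
arm_command(
  steps=[
    {"translation": [-13, 13, -25], "rotation": [0, 0, -1.7], "claw": 40},
    {"translation": [-26, 26, -50], "rotation": [0, 0, -3.4], "claw": 40},
    {"translation": [-39, 39, -60], "rotation": [0, 0, -5.1], "claw": 40},
    {"translation": [-52, 52, -70], "rotation": [0, 0, -6.8], "claw": 40},
    {"translation": [-64, 65, -70], "rotation": [0, 0, -8.5], "claw": 40},
  ],
)

```text
clock: 9.25
tool_pos: [0.4365, 0.198, 0.3253]
orientation: [-179.9, 0.1, -85.0]
force: [-0.1, -0.2, 0.5]
opening: 0.0399
gripper_force: 0.0
```

Emit:
arm_command(
  steps=[
    {"translation": [0, 0, 0], "rotation": [0, 0, -1.7], "claw": 40},
    {"translation": [0, 0, 0], "rotation": [0, 0, -3.4], "claw": 40},
    {"translation": [0, 0, 0], "rotation": [0, 0, -5.1], "claw": 40},
    {"translation": [0, 0, 0], "rotation": [0, 0, -6.8], "claw": 40},
    {"translation": [0, 0, 0], "rotation": [0, 0, -8.5], "claw": 40},
  ],
)

```text
clock: 9.75
tool_pos: [0.436, 0.1969, 0.3237]
orientation: [179.9, 0.0, -42.5]
force: [-0.6, 0.4, 0.3]
opening: 0.0401
gripper_force: 0.0
```

Emit:
arm_command(
  steps=[
    {"translation": [0, 0, 0], "rotation": [0, 0, -1.7], "claw": 40},
    {"translation": [0, 0, 0], "rotation": [0, 0, -3.4], "claw": 40},
    {"translation": [0, 0, 0], "rotation": [0, 0, -5.1], "claw": 40},
    {"translation": [0, 0, 0], "rotation": [0, 0, -6.8], "claw": 40},
    {"translation": [0, 0, 0], "rotation": [0, 0, -8.5], "claw": 40},
  ],
)

```text
clock: 10.25
tool_pos: [0.436, 0.1969, 0.3237]
orientation: [180.0, 0.0, 0.0]
force: [-0.4, 1.2, 0.1]
opening: 0.04
gripper_force: 0.0
```

Emit:
arm_command(
  steps=[
    {"translation": [0, 0, 0], "rotation": [0, 0, -1.7], "claw": 40},
    {"translation": [0, 0, 0], "rotation": [0, 0, -3.4], "claw": 40},
    {"translation": [0, 0, 0], "rotation": [0, 0, -5.1], "claw": 40},
    {"translation": [0, 0, 0], "rotation": [0, 0, -6.8], "claw": 40},
    {"translation": [0, 0, 0], "rotation": [0, 0, -8.5], "claw": 40},
  ],
)

```text
clock: 10.75
tool_pos: [0.436, 0.1969, 0.3237]
orientation: [-180.0, 0.1, 42.5]
force: [-0.2, -0.3, -0.1]
opening: 0.0404
gripper_force: 0.0
```

Emit:
arm_command(
  steps=[
    {"translation": [0, 0, 0], "rotation": [0, 0, -1.7], "claw": 40},
    {"translation": [0, 0, 0], "rotation": [0, 0, -3.4], "claw": 40},
    {"translation": [0, 0, 0], "rotation": [0, 0, -5.1], "claw": 40},
    {"translation": [0, 0, 0], "rotation": [0, 0, -6.8], "claw": 40},
    {"translation": [0, 0, 0], "rotation": [0, 0, -7.8], "claw": 40},
  ],
)

```text
clock: 11.25
tool_pos: [0.436, 0.1969, 0.3237]
orientation: [-180.0, 0.0, 81.5]
force: [0.5, -0.2, -0.4]
opening: 0.0399
gripper_force: 0.0
```

```bash
python3 - <<'E'
from h import *
o=ctrl.get_obs();p,d=ctrl.snapshot("wrist");bars("wrist",p,d,o)
cv2.imwrite("pics/w2.png",p[...,::-1]);print(o["tool_pos"],o["orientation"],o["joint_pos"][5])
E
```

```text
wrist px [ 278  165   24   72 1276] ztop 0.2191 rect [442.1 198.5] [56.5 13.3] axis deg -99.6
wrist px [306 272  18  13  99] ztop 0.218 rect [458.3 126.9] [8.8 2.9] axis deg -123.5
wrist px [293 318  21  13 184] ztop 0.2207 rect [438.   92.5] [14.7 12.7] axis deg 7.9
[0.43603084 0.19686954 0.32367415] [-1.79958470e+02  3.85627584e-02  8.14920810e+01] 123.57212471978004
```

View pics/w2.png

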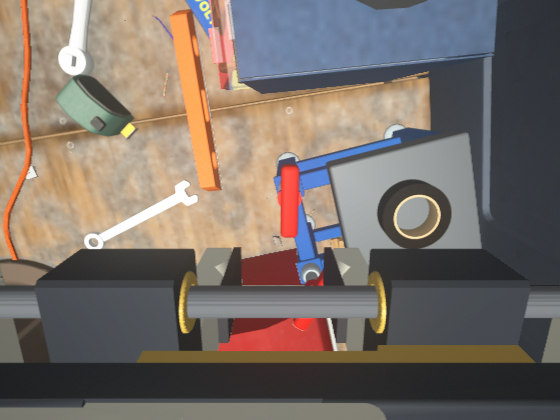

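Wrist view: the left bar is at px (289,201), which gives (0.4421, 0.1985), axis 80.4°, top at about 0.219. The tape at (416,214) hasn't moved. Next I'll grip the left handle.

Emit:
arm_command(
  steps=[
    {"translation": [2.5, 5.8, 30], "rotation": [0, 0, 0.2], "claw": 40},
    {"translation": [2.5, 5.8, 65], "rotation": [0, 0, 0.2], "claw": 40},
    {"translation": [2.5, 5.8, 90], "rotation": [0, 0, 0.2], "claw": 40},
    {"translation": [2.5, 5.8, 95], "rotation": [0, 0, 0.2], "claw": 40},
    {"translation": [2.5, 5.8, 95], "rotation": [0, 0, 0.2], "claw": 40},
  ],
)

```text
clock: 11.8
tool_pos: [0.4423, 0.1984, 0.2289]
orientation: [-180.0, 0.1, 80.1]
force: [0.5, 0.1, -0.4]
opening: 0.0399
gripper_force: 0.0
```

Emit:
arm_command(
  steps=[
    {"translation": [0, 0, 8], "rotation": [0, 0, 0], "claw": 40},
    {"translation": [0, 0, 16], "rotation": [0, 0, 0], "claw": 40},
    {"translation": [0, 0, 23], "rotation": [0, 0, 0], "claw": 40},
    {"translation": [0, 0, 27], "rotation": [0, 0, 0], "claw": 40},
    {"translation": [0, 0, 27], "rotation": [0, 0, 0], "claw": 40},
  ],
)

```text
clock: 12.3
tool_pos: [0.4422, 0.1985, 0.2016]
orientation: [-180.0, 0.0, 80.1]
force: [-0.2, -0.3, 0.5]
opening: 0.0397
gripper_force: 0.0
```

```bash
python3 - <<'E'
from h import *
o=ctrl.get_obs();print(o["tool_pos"],o["orientation"],o["joint_pos"])
go(.4421,.1985,.201)
E
```

```text
[0.44223969 0.19850919 0.20158706] [-1.79964654e+02  4.76599389e-02  8.00749417e+01] [ 4.74781834e+01  3.55566978e+00 -2.47180914e+01 -4.65604954e-03
 -6.17854332e+01  1.22598947e+02]
T [-0.0, -0.1, 0.6] R [0, 0, 0]
```

Emit:
arm_command(
  steps=[
    {"translation": [0, 0, 0], "rotation": [0, 0, 0], "claw": 25},
    {"translation": [0, 0, 0], "rotation": [0, 0, 0], "claw": 10},
    {"translation": [0, 0, 0], "rotation": [0, 0, 0], "claw": 10},
    {"translation": [0, 0, 0], "rotation": [0, 0, 0], "claw": 10},
    {"translation": [0, 0, 0], "rotation": [0, 0, 0], "claw": 10},
  ],
)

```text
clock: 12.8
tool_pos: [0.4424, 0.1988, 0.2024]
orientation: [180.0, -0.0, 80.1]
force: [-2.1, 0.3, 1.9]
opening: 0.014
gripper_force: 30.0
```

Emit:
arm_command(
  steps=[
    {"translation": [0, 0, 0], "rotation": [0, 0, 1], "claw": 10},
    {"translation": [0, 0, 0], "rotation": [0, 0, 2], "claw": 10},
    {"translation": [0, 0, 0], "rotation": [0, 0, 3], "claw": 10},
    {"translation": [0, 0, 0], "rotation": [0, 0, 4], "claw": 10},
    {"translation": [0, 0, 0], "rotation": [0, 0, 5], "claw": 10},
  ],
)

```text
clock: 13.3
tool_pos: [0.4426, 0.1988, 0.2024]
orientation: [180.0, -0.0, 54.9]
force: [-0.7, -0.5, 1.5]
opening: 0.0139
gripper_force: 30.0
```

Emit:
arm_command(
  steps=[
    {"translation": [0, 0, 0], "rotation": [0, 0, 1], "claw": 10},
    {"translation": [0, 0, 0], "rotation": [0, 0, 2], "claw": 10},
    {"translation": [0, 0, 0], "rotation": [0, 0, 3], "claw": 10},
    {"translation": [0, 0, 0], "rotation": [0, 0, 4], "claw": 10},
    {"translation": [0, 0, 0], "rotation": [0, 0, 5], "claw": 10},
  ],
)

```text
clock: 13.8
tool_pos: [0.4427, 0.1986, 0.2024]
orientation: [180.0, -0.0, 29.9]
force: [-0.0, -0.8, 0.8]
opening: 0.0138
gripper_force: 30.0
```

Emit:
arm_command(
  steps=[
    {"translation": [0, 0, 0], "rotation": [0, 0, 1], "claw": 10},
    {"translation": [0, 0, 0], "rotation": [0, 0, 2], "claw": 10},
    {"translation": [0, 0, 0], "rotation": [0, 0, 3], "claw": 10},
    {"translation": [0, 0, 0], "rotation": [0, 0, 4], "claw": 10},
    {"translation": [0, 0, 0], "rotation": [0, 0, 5], "claw": 10},
  ],
)

```text
clock: 14.3
tool_pos: [0.4427, 0.1985, 0.2023]
orientation: [180.0, -0.0, 4.9]
force: [-0.1, -2.4, 1.1]
opening: 0.0138
gripper_force: 30.0
```

Emit:
arm_command(
  steps=[
    {"translation": [0, 0, 0], "rotation": [0, 0, 1], "claw": 10},
    {"translation": [0, 0, 0], "rotation": [0, 0, 2], "claw": 10},
    {"translation": [0, 0, 0], "rotation": [0, 0, 3], "claw": 10},
    {"translation": [0, 0, 0], "rotation": [0, 0, 4], "claw": 10},
  ],
)

```text
clock: 14.7
tool_pos: [0.4426, 0.1984, 0.2023]
orientation: [180.0, -0.0, -15.1]
force: [0.0, 0.2, 0.7]
opening: 0.0136
gripper_force: 30.0
```

Emit:
arm_command(
  steps=[
    {"translation": [0, 0, 0], "rotation": [0, 0, 1], "claw": 10},
    {"translation": [0, 0, 0], "rotation": [0, 0, 2], "claw": 10},
    {"translation": [0, 0, 0], "rotation": [0, 0, 3], "claw": 10},
  ],
)

```text
clock: 15.0
tool_pos: [0.4426, 0.1983, 0.2023]
orientation: [180.0, -0.0, -30.1]
force: [-0.1, -1.3, 1.2]
opening: 0.0136
gripper_force: 30.0
```

Emit:
arm_command(
  steps=[
    {"translation": [0, 0, 0], "rotation": [0, 0, 1], "claw": 10},
    {"translation": [0, 0, 0], "rotation": [0, 0, 2], "claw": 10},
    {"translation": [0, 0, 0], "rotation": [0, 0, 2], "claw": 10},
  ],
)

```text
clock: 15.3
tool_pos: [0.4426, 0.1982, 0.2024]
orientation: [180.0, -0.0, -40.0]
force: [0.2, -1.4, 1.9]
opening: 0.0136
gripper_force: 30.0
```

Emit:
arm_command(
  steps=[
    {"translation": [0, 0, 0], "rotation": [0, 0, 1], "claw": 10},
    {"translation": [0, 0, 0], "rotation": [0, 0, 2], "claw": 10},
    {"translation": [0, 0, 0], "rotation": [0, 0, 2], "claw": 10},
  ],
)

```text
clock: 15.6
tool_pos: [0.4426, 0.1983, 0.2024]
orientation: [180.0, -0.0, -49.9]
force: [-0.1, -2.6, 3.6]
opening: 0.0139
gripper_force: 30.0
```

Emit:
arm_command(
  steps=[
    {"translation": [0, 0, 0], "rotation": [0, 0, 1], "claw": 10},
    {"translation": [0, 0, 0], "rotation": [0, 0, 2], "claw": 10},
    {"translation": [0, 0, 0], "rotation": [0, 0, 2], "claw": 10},
  ],
)

```text
clock: 15.9
tool_pos: [0.4427, 0.1984, 0.2025]
orientation: [-180.0, -0.0, -59.8]
force: [-0.7, -3.8, 5.2]
opening: 0.0136
gripper_force: 30.0
```

Emit:
arm_command(
  steps=[
    {"translation": [0, 0, -0.2], "rotation": [0, 0, 1], "claw": 10},
    {"translation": [0, 0, -0.4], "rotation": [0, 0, 2], "claw": 10},
    {"translation": [0, 0, -0.5], "rotation": [0, 0, 3], "claw": 10},
    {"translation": [0, 0, -0.5], "rotation": [0, 0, 3], "claw": 10},
  ],
)

```text
clock: 16.3
tool_pos: [0.4427, 0.1983, 0.2027]
orientation: [-180.0, -0.0, -74.7]
force: [1.5, -5.5, 2.1]
opening: 0.0136
gripper_force: 30.0
```

Emit:
arm_command(
  steps=[
    {"translation": [0, 0, -0.1], "rotation": [0, 0, 1], "claw": 10},
    {"translation": [0, 0, -0.3], "rotation": [0, 0, 2], "claw": 10},
    {"translation": [0, 0, -0.4], "rotation": [0, 0, 3], "claw": 10},
    {"translation": [0, 0, -0.4], "rotation": [0, 0, 3], "claw": 10},
  ],
)

```text
clock: 16.7
tool_pos: [0.4427, 0.1982, 0.203]
orientation: [-180.0, -0.1, -89.7]
force: [3.4, -5.1, 0.9]
opening: 0.0135
gripper_force: 30.0
```

Emit:
arm_command(
  steps=[
    {"translation": [0, 0, 0], "rotation": [0, 0, 0], "claw": 30},
    {"translation": [0, 0, 0], "rotation": [0, 0, 0], "claw": 40},
    {"translation": [0, 0, 0], "rotation": [0, 0, 0], "claw": 40},
    {"translation": [0, 0, -15], "rotation": [0, 0, 0], "claw": 40},
    {"translation": [0, 0, -28], "rotation": [0, 0, 0], "claw": 20},
  ],
)

```text
clock: 17.2
tool_pos: [0.4423, 0.199, 0.2312]
orientation: [180.0, -0.0, -89.8]
force: [0.1, -0.0, -0.3]
opening: 0.0359
gripper_force: 0.0
```

Emit:
arm_command(
  steps=[
    {"translation": [0, 0, 0], "rotation": [0, 0, 0], "claw": 0},
    {"translation": [0, 0, 0], "rotation": [0, 0, 0], "claw": 0},
    {"translation": [0, 0, 0], "rotation": [0, 0, 0], "claw": 0},
    {"translation": [0, 0, 0], "rotation": [0, 0, 0], "claw": 0},
  ],
)

```text
clock: 17.6
tool_pos: [0.4422, 0.1985, 0.2303]
orientation: [179.9, -0.0, -89.9]
force: [-0.1, 0.2, 0.6]
opening: 0.0056
gripper_force: 0.0
```

```bash
python3 - <<'E'
from h import *
f=[];
for _ in range(5):
    ctrl.snapshot("top"); o=ctrl.get_obs(); f.append(o["force"])
print(o["clock"],o["tool_pos"],o["orientation"],np.mean(f,0),np.std(f,0))
p,d=ctrl.snapshot("side");bars("side",p,d,box=(.35,.5,.05,.26))
go(.4435,.1985,.2235)
E
```

```text
17.85 [0.44245403 0.19868976 0.23086501] [ 1.79987579e+02 -1.23598980e-02 -8.99207011e+01] [ 0.26017006 -0.34585604  0.1023989 ] [0.39842724 0.34814422 0.24060862]
side px [262 175  12  15 113] ztop 0.2204 rect [442.1 178.8] [28.6 12.4] axis deg -90.9
side px [243 206  28  19 243] ztop 0.2203 rect [450.8 104. ] [56.6 14.3] axis deg -127.6
T [0.2, -1.0, 7.4] R [0, 0, 0]
```

Emit:
arm_command(
  steps=[
    {"translation": [0, 0, 4], "rotation": [0, 0, 0], "claw": 0},
    {"translation": [0, 0, 7.5], "rotation": [0, 0, 0], "claw": 0},
    {"translation": [0, 0, 7.5], "rotation": [0, 0, 0], "claw": 0},
    {"translation": [0, 0, 7.5], "rotation": [0, 0, 0], "claw": 0},
  ],
)

```text
clock: 18.3
tool_pos: [0.4424, 0.1986, 0.2234]
orientation: [180.0, -0.0, -89.9]
force: [-1.0, 0.3, 0.3]
opening: -0.0001
gripper_force: 0.0
```

Emit:
arm_command(
  steps=[
    {"translation": [0, 0, 0.4], "rotation": [0, 0, 0], "claw": 0},
    {"translation": [0, 0, 0.4], "rotation": [0, 0, 0], "claw": 0},
  ],
)

```text
clock: 18.5
tool_pos: [0.4425, 0.1988, 0.2232]
orientation: [-180.0, 0.0, -89.9]
force: [-0.4, 0.1, -0.2]
opening: 0.0008
gripper_force: 0.0
```

Emit:
arm_command(
  steps=[
    {"translation": [0, 0, 0.4], "rotation": [0, 0, 0], "claw": 0},
    {"translation": [0, 0, 0.4], "rotation": [0, 0, 0], "claw": 0},
  ],
)

```text
clock: 18.7
tool_pos: [0.4425, 0.1987, 0.2228]
orientation: [180.0, 0.0, -89.9]
force: [-0.5, -0.1, 0.7]
opening: 0.0008
gripper_force: 0.0
```

Emit:
arm_command(
  steps=[
    {"translation": [0, 0, 0.4], "rotation": [0, 0, 0], "claw": 0},
    {"translation": [0, 0, 0.4], "rotation": [0, 0, 0], "claw": 0},
  ],
)

```text
clock: 18.9
tool_pos: [0.4425, 0.1987, 0.2223]
orientation: [180.0, -0.0, -89.9]
force: [-0.1, -0.4, 0.4]
opening: 0.0008
gripper_force: 0.0
```

Emit:
arm_command(
  steps=[
    {"translation": [0, 0, 0.3], "rotation": [0, 0, 0], "claw": 0},
    {"translation": [0, 0, 0.3], "rotation": [0, 0, 0], "claw": 0},
  ],
)

```text
clock: 19.1
tool_pos: [0.4425, 0.1987, 0.222]
orientation: [180.0, -0.0, -89.9]
force: [0.1, 0.1, 0.6]
opening: 0.0009
gripper_force: 0.0
```

Emit:
arm_command(
  steps=[
    {"translation": [0, 0, 0.4], "rotation": [0, 0, 0], "claw": 0},
    {"translation": [0, 0, 0.4], "rotation": [0, 0, 0], "claw": 0},
  ],
)

```text
clock: 19.3
tool_pos: [0.4425, 0.1987, 0.2216]
orientation: [180.0, -0.0, -89.9]
force: [0.5, -0.4, 0.0]
opening: 0.0003
gripper_force: 0.0
```

Emit:
arm_command(
  steps=[
    {"translation": [0, 0, 0.3], "rotation": [0, 0, 0], "claw": 0},
    {"translation": [0, 0, 0.3], "rotation": [0, 0, 0], "claw": 0},
  ],
)

```text
clock: 19.5
tool_pos: [0.4425, 0.1987, 0.2213]
orientation: [180.0, -0.0, -89.9]
force: [-0.1, -0.2, 1.2]
opening: 0.0006
gripper_force: 0.0
```

Emit:
arm_command(
  steps=[
    {"translation": [0, 0, 0.3], "rotation": [0, 0, 0], "claw": 0},
    {"translation": [0, 0, 0.3], "rotation": [0, 0, 0], "claw": 0},
  ],
)

```text
clock: 19.7
tool_pos: [0.4424, 0.1987, 0.221]
orientation: [180.0, -0.0, -89.9]
force: [0.1, 0.2, 0.4]
opening: 0.0006
gripper_force: 0.0
```

Emit:
arm_command(
  steps=[
    {"translation": [0, 0, 0.2], "rotation": [0, 0, 0], "claw": 0},
    {"translation": [0, 0, 0.2], "rotation": [0, 0, 0], "claw": 0},
  ],
)

```text
clock: 19.9
tool_pos: [0.4425, 0.1988, 0.2209]
orientation: [-180.0, 0.0, -89.9]
force: [0.1, 0.7, -0.2]
opening: 0.0001
gripper_force: 0.2
```

Emit:
arm_command(
  steps=[
    {"translation": [0, 0, 0.3], "rotation": [0, 0, 0], "claw": 0},
    {"translation": [0, 0, 0.3], "rotation": [0, 0, 0], "claw": 0},
  ],
)

```text
clock: 20.1
tool_pos: [0.4426, 0.1988, 0.2208]
orientation: [-180.0, 0.0, -89.9]
force: [-1.3, -0.0, 1.8]
opening: 0.0004
gripper_force: 1.4
```

Emit:
arm_command(
  steps=[
    {"translation": [0, 0, 0.3], "rotation": [0, 0, 0], "claw": 0},
    {"translation": [0, 0, 0.3], "rotation": [0, 0, 0], "claw": 0},
  ],
)

```text
clock: 20.3
tool_pos: [0.4426, 0.1989, 0.2207]
orientation: [-180.0, 0.0, -89.9]
force: [-2.0, 1.5, 5.3]
opening: 0.0005
gripper_force: 2.6
```

Emit:
arm_command(
  steps=[
    {"translation": [0, 0, 0.3], "rotation": [0, 0, 0], "claw": 0},
    {"translation": [0, 0, 0.3], "rotation": [0, 0, 0], "claw": 0},
  ],
)

```text
clock: 20.5
tool_pos: [0.4427, 0.199, 0.2207]
orientation: [-180.0, 0.0, -89.9]
force: [-2.2, 0.4, 6.6]
opening: 0.0003
gripper_force: 3.4
```

Emit:
arm_command(
  steps=[
    {"translation": [0, 0, -12], "rotation": [0, 0, 0], "claw": 0},
    {"translation": [45, -4, -12], "rotation": [0, 0, 0], "claw": 0},
    {"translation": [91, -7, -10], "rotation": [0, 0, 0], "claw": 0},
    {"translation": [91, -7, -4], "rotation": [0, 0, 0], "claw": 0},
    {"translation": [91, -7, -4], "rotation": [0, 0, 0], "claw": 0},
  ],
)

```text
clock: 21.0
tool_pos: [0.4494, 0.1067, 0.2239]
orientation: [180.0, -0.0, -90.1]
force: [-0.8, 0.7, 0.5]
opening: 0.0006
gripper_force: 0.0
```

Emit:
arm_command(
  steps=[
    {"translation": [0, 0, 1.2], "rotation": [0, 0, 0], "claw": 0},
    {"translation": [0, 0, 1.2], "rotation": [0, 0, 0], "claw": 0},
    {"translation": [0, 0, 1.2], "rotation": [0, 0, 0], "claw": 0},
  ],
)

```text
clock: 21.3
tool_pos: [0.4497, 0.1085, 0.2229]
orientation: [180.0, -0.0, -89.9]
force: [0.4, 0.3, 0.7]
opening: -0.0001
gripper_force: 0.0
```

Emit:
arm_command(
  steps=[
    {"translation": [0, 0, 0.8], "rotation": [0, 0, 0], "claw": 0},
    {"translation": [0, 0, 0.8], "rotation": [0, 0, 0], "claw": 0},
    {"translation": [0, 0, 0.8], "rotation": [0, 0, 0], "claw": 0},
  ],
)

```text
clock: 21.6
tool_pos: [0.4496, 0.1079, 0.2219]
orientation: [180.0, -0.0, -89.9]
force: [-1.0, 0.3, 0.3]
opening: 0.0005
gripper_force: 0.0
```

Emit:
arm_command(
  steps=[
    {"translation": [0, 0, 0.4], "rotation": [0, 0, 0], "claw": 0},
    {"translation": [0, 0, 0.4], "rotation": [0, 0, 0], "claw": 0},
  ],
)

```text
clock: 21.8
tool_pos: [0.4496, 0.1077, 0.2215]
orientation: [180.0, -0.0, -89.9]
force: [-1.1, -0.4, -0.5]
opening: 0.0003
gripper_force: 0.0
```

Emit:
arm_command(
  steps=[
    {"translation": [0, 0, 0.3], "rotation": [0, 0, 0], "claw": 0},
    {"translation": [0, 0, 0.3], "rotation": [0, 0, 0], "claw": 0},
  ],
)

```text
clock: 22.0
tool_pos: [0.4497, 0.1077, 0.2214]
orientation: [-180.0, -0.0, -89.9]
force: [0.2, 0.1, 1.0]
opening: 0.0003
gripper_force: 0.6
```

Emit:
arm_command(
  steps=[
    {"translation": [0, 0, 0.3], "rotation": [0, 0, 0], "claw": 0},
    {"translation": [0, 0, 0.3], "rotation": [0, 0, 0], "claw": 0},
  ],
)

```text
clock: 22.2
tool_pos: [0.4497, 0.1076, 0.2213]
orientation: [-180.0, -0.0, -89.9]
force: [-2.5, -1.2, 3.4]
opening: 0.0007
gripper_force: 2.0
```

Emit:
arm_command(
  steps=[
    {"translation": [0, 0, 0.3], "rotation": [0, 0, 0], "claw": 0},
    {"translation": [0, 0, 0.3], "rotation": [0, 0, 0], "claw": 0},
  ],
)

```text
clock: 22.4
tool_pos: [0.4497, 0.1076, 0.2212]
orientation: [-180.0, -0.0, -89.9]
force: [-2.7, -1.6, 5.8]
opening: 0.0004
gripper_force: 3.2
```

Emit:
arm_command(
  steps=[
    {"translation": [0, 0, 0.3], "rotation": [0, 0, 0], "claw": 0},
    {"translation": [0, 0, 0.3], "rotation": [0, 0, 0], "claw": 0},
  ],
)

```text
clock: 22.6
tool_pos: [0.4498, 0.1075, 0.2211]
orientation: [-180.0, -0.0, -89.9]
force: [-2.9, -1.5, 8.4]
opening: 0.0006
gripper_force: 4.1
```

Both corners are stiff. Left top is 220.9 and right top 221.45, so the left foot may still be lightly loaded. I'll give the left handle about 22° more.

Emit:
arm_command(
  steps=[
    {"translation": [0, 0, -12], "rotation": [0, 0, 0], "claw": 0},
    {"translation": [-45, 3.5, -12], "rotation": [0, 0, 0], "claw": 20},
    {"translation": [-91, 7, -12], "rotation": [0, 0, 0], "claw": 40},
    {"translation": [-91, 7, -12], "rotation": [0, 0, 0], "claw": 40},
    {"translation": [-91, 7, -12], "rotation": [0, 0, 0], "claw": 40},
  ],
)

```text
clock: 23.1
tool_pos: [0.4423, 0.1997, 0.2324]
orientation: [180.0, -0.0, -89.8]
force: [-0.4, -0.5, -0.1]
opening: 0.0267
gripper_force: 0.0
```

Emit:
arm_command(
  steps=[
    {"translation": [0, 0, 0], "rotation": [0, 0, 0], "claw": 40},
    {"translation": [0, 0, 10], "rotation": [0, 0, 0], "claw": 40},
    {"translation": [0, 0, 20], "rotation": [0, 0, 0], "claw": 40},
    {"translation": [0, 0, 28], "rotation": [0, 0, 0], "claw": 40},
    {"translation": [0, 0, 28], "rotation": [0, 0, 0], "claw": 40},
  ],
)

```text
clock: 23.6
tool_pos: [0.4418, 0.1977, 0.2027]
orientation: [179.9, -0.1, -90.0]
force: [0.4, -0.4, 0.0]
opening: 0.0401
gripper_force: 0.0
```

Emit:
arm_command(
  steps=[
    {"translation": [0, 0, 0], "rotation": [0, 0, 0], "claw": 25},
    {"translation": [0, 0, 0], "rotation": [0, 0, 0], "claw": 10},
    {"translation": [0, 0, 0], "rotation": [0, 0, 0], "claw": 10},
    {"translation": [0, 0, 0], "rotation": [0, 0, 0], "claw": 10},
    {"translation": [0, 0, 0], "rotation": [0, 0, 0], "claw": 10},
  ],
)

```text
clock: 24.1
tool_pos: [0.4429, 0.199, 0.2047]
orientation: [-179.9, 0.0, -89.9]
force: [2.1, 1.1, -1.0]
opening: 0.014
gripper_force: 30.0
```

Emit:
arm_command(
  steps=[
    {"translation": [0, 0, -0.1], "rotation": [0, 0, 1], "claw": 10},
    {"translation": [0, 0, -0.2], "rotation": [0, 0, 2], "claw": 10},
    {"translation": [0, 0, -0.3], "rotation": [0, 0, 3], "claw": 10},
    {"translation": [0, 0, -0.4], "rotation": [0, 0, 4.4], "claw": 10},
    {"translation": [0, 0, -0.4], "rotation": [0, 0, 4.4], "claw": 10},
  ],
)

```text
clock: 24.6
tool_pos: [0.4437, 0.1988, 0.2049]
orientation: [-179.9, 0.0, -112.1]
force: [8.6, -1.0, -5.4]
opening: 0.0137
gripper_force: 30.0
```

Emit:
arm_command(
  steps=[
    {"translation": [0, 0, 0], "rotation": [0, 0, 0], "claw": 30},
    {"translation": [0, 0, 0], "rotation": [0, 0, 0], "claw": 40},
    {"translation": [0, 0, 0], "rotation": [0, 0, 0], "claw": 40},
    {"translation": [0, 0, -14], "rotation": [0, 0, 0], "claw": 40},
    {"translation": [0, 0, -25], "rotation": [0, 0, 0], "claw": 20},
  ],
)

```text
clock: 25.1
tool_pos: [0.4423, 0.1987, 0.2303]
orientation: [180.0, -0.0, -111.9]
force: [0.1, -0.3, 0.4]
opening: 0.0355
gripper_force: 0.0
```

Emit:
arm_command(
  steps=[
    {"translation": [0, 0, 0], "rotation": [0, 0, 0], "claw": 0},
    {"translation": [0, 0, 0], "rotation": [0, 0, 0], "claw": 0},
    {"translation": [0, 0, 0], "rotation": [0, 0, 0], "claw": 0},
    {"translation": [0, 0, 0], "rotation": [0, 0, 0], "claw": 0},
    {"translation": [0, 0, 4], "rotation": [0, 0, 0], "claw": 0},
  ],
)

```text
clock: 25.6
tool_pos: [0.4426, 0.1988, 0.2257]
orientation: [-180.0, 0.0, -111.9]
force: [0.2, 0.4, -0.3]
opening: 0.0014
gripper_force: 0.0
```

Emit:
arm_command(
  steps=[
    {"translation": [0, 0, 1], "rotation": [0, 0, 0], "claw": 0},
    {"translation": [0, 0, 1], "rotation": [0, 0, 0], "claw": 0},
    {"translation": [0, 0, 1], "rotation": [0, 0, 0], "claw": 0},
  ],
)

```text
clock: 25.9
tool_pos: [0.4425, 0.1987, 0.2246]
orientation: [180.0, -0.0, -111.9]
force: [-0.8, 0.4, -0.4]
opening: 0.0005
gripper_force: 0.0
```

Emit:
arm_command(
  steps=[
    {"translation": [0, 0, 1.5], "rotation": [0, 0, 0], "claw": 0},
    {"translation": [0, 0, 2.2], "rotation": [0, 0, 0], "claw": 0},
    {"translation": [0, 0, 2.2], "rotation": [0, 0, 0], "claw": 0},
  ],
)

```text
clock: 26.2
tool_pos: [0.4424, 0.1987, 0.2224]
orientation: [180.0, -0.0, -111.9]
force: [-0.5, -0.6, -0.3]
opening: 0.0004
gripper_force: 0.0
```

Emit:
arm_command(
  steps=[
    {"translation": [0, 0, 0.4], "rotation": [0, 0, 0], "claw": 0},
    {"translation": [0, 0, 0.4], "rotation": [0, 0, 0], "claw": 0},
  ],
)

```text
clock: 26.4
tool_pos: [0.4425, 0.1987, 0.2222]
orientation: [180.0, 0.0, -111.9]
force: [-0.5, 0.3, 0.1]
opening: 0.0004
gripper_force: 0.0
```

Emit:
arm_command(
  steps=[
    {"translation": [0, 0, 0.3], "rotation": [0, 0, 0], "claw": 0},
    {"translation": [0, 0, 0.3], "rotation": [0, 0, 0], "claw": 0},
  ],
)

```text
clock: 26.6
tool_pos: [0.4425, 0.1987, 0.2218]
orientation: [180.0, -0.0, -111.9]
force: [0.1, -0.3, 0.6]
opening: 0.0001
gripper_force: 0.0
```

Emit:
arm_command(
  steps=[
    {"translation": [0, 0, 0.3], "rotation": [0, 0, 0], "claw": 0},
    {"translation": [0, 0, 0.3], "rotation": [0, 0, 0], "claw": 0},
  ],
)

```text
clock: 26.8
tool_pos: [0.4425, 0.1987, 0.2215]
orientation: [180.0, -0.0, -111.9]
force: [-0.2, -1.1, -0.1]
opening: 0.0005
gripper_force: 0.0
```

Emit:
arm_command(
  steps=[
    {"translation": [0, 0, 0.3], "rotation": [0, 0, 0], "claw": 0},
    {"translation": [0, 0, 0.3], "rotation": [0, 0, 0], "claw": 0},
  ],
)

```text
clock: 27.0
tool_pos: [0.4425, 0.1988, 0.2214]
orientation: [-180.0, 0.0, -111.9]
force: [-0.5, 0.2, 1.0]
opening: 0.0006
gripper_force: 0.4
```

Emit:
arm_command(
  steps=[
    {"translation": [0, 0, 0.3], "rotation": [0, 0, 0], "claw": 0},
    {"translation": [0, 0, 0.3], "rotation": [0, 0, 0], "claw": 0},
  ],
)

```text
clock: 27.2
tool_pos: [0.4426, 0.1988, 0.2212]
orientation: [-180.0, 0.0, -111.9]
force: [-1.0, 0.4, 3.4]
opening: 0.0003
gripper_force: 1.6
```

Emit:
arm_command(
  steps=[
    {"translation": [0, 0, 0.4], "rotation": [0, 0, 0], "claw": 0},
    {"translation": [0, 0, 0.4], "rotation": [0, 0, 0], "claw": 0},
  ],
)

```text
clock: 27.4
tool_pos: [0.4426, 0.199, 0.2211]
orientation: [-180.0, 0.0, -111.9]
force: [-2.8, -0.2, 6.6]
opening: 0.0006
gripper_force: 3.0
```

```bash
python3 - <<'E'
from h import *
o=ctrl.get_obs();print(o["clock"],o["tool_pos"],o["force"])
go(.4505,.1075,.235);go(.4505,.1075,.226)
E
```

```text
27.4 [0.44263756 0.19896285 0.22114311] [-2.81696656 -0.19321597  6.55977541]
T [81.9, -41.4, -13.9] R [0, 0, 0]
T [81.9, -41.4, -4.9] R [0, 0, 0]
```

Emit:
arm_command(
  steps=[
    {"translation": [0, 0, -14], "rotation": [0, 0, 0], "claw": 0},
    {"translation": [41, -21, -14], "rotation": [0, 0, 0], "claw": 0},
    {"translation": [82, -41, -14], "rotation": [0, 0, 0], "claw": 0},
    {"translation": [82, -41, -5], "rotation": [0, 0, 0], "claw": 0},
    {"translation": [82, -41, -3], "rotation": [0, 0, 0], "claw": 0},
  ],
)

```text
clock: 27.9
tool_pos: [0.4495, 0.1063, 0.2227]
orientation: [180.0, -0.0, -112.1]
force: [0.1, 0.4, 0.6]
opening: 0.0003
gripper_force: 0.0
```

Emit:
arm_command(
  steps=[
    {"translation": [0, 0, 0.5], "rotation": [0, 0, 0], "claw": 0},
    {"translation": [0, 0, 0.5], "rotation": [0, 0, 0], "claw": 0},
    {"translation": [0, 0, 0.5], "rotation": [0, 0, 0], "claw": 0},
  ],
)

```text
clock: 28.2
tool_pos: [0.45, 0.1082, 0.2231]
orientation: [-180.0, -0.0, -111.9]
force: [-0.3, -0.4, 0.6]
opening: 0.0005
gripper_force: 0.0
```

Emit:
arm_command(
  steps=[
    {"translation": [0, 0, 0.4], "rotation": [0, 0, 0], "claw": 0},
    {"translation": [0, 0, 0.4], "rotation": [0, 0, 0], "claw": 0},
  ],
)

```text
clock: 28.4
tool_pos: [0.4499, 0.1078, 0.2227]
orientation: [180.0, 0.0, -111.9]
force: [-0.7, -0.1, -0.4]
opening: 0.0002
gripper_force: 0.0
```

Emit:
arm_command(
  steps=[
    {"translation": [0, 0, 0.3], "rotation": [0, 0, 0], "claw": 0},
    {"translation": [0, 0, 0.3], "rotation": [0, 0, 0], "claw": 0},
  ],
)

```text
clock: 28.6
tool_pos: [0.4499, 0.1074, 0.2223]
orientation: [180.0, -0.0, -111.9]
force: [0.3, 0.2, -0.5]
opening: 0.0006
gripper_force: 0.0
```

Emit:
arm_command(
  steps=[
    {"translation": [0, 0, 0.3], "rotation": [0, 0, 0], "claw": 0},
    {"translation": [0, 0, 0.3], "rotation": [0, 0, 0], "claw": 0},
  ],
)

```text
clock: 28.8
tool_pos: [0.4499, 0.1073, 0.222]
orientation: [180.0, -0.0, -111.9]
force: [0.7, 0.2, 0.9]
opening: 0.0004
gripper_force: 0.0
```

Emit:
arm_command(
  steps=[
    {"translation": [0, 0, 0.3], "rotation": [0, 0, 0], "claw": 0},
    {"translation": [0, 0, 0.3], "rotation": [0, 0, 0], "claw": 0},
  ],
)

```text
clock: 29.0
tool_pos: [0.4499, 0.1073, 0.2217]
orientation: [180.0, 0.0, -111.9]
force: [0.1, -0.1, 0.3]
opening: 0.0004
gripper_force: 0.0
```

Emit:
arm_command(
  steps=[
    {"translation": [0, 0, 0.3], "rotation": [0, 0, 0], "claw": 0},
    {"translation": [0, 0, 0.3], "rotation": [0, 0, 0], "claw": 0},
  ],
)

```text
clock: 29.2
tool_pos: [0.4499, 0.1073, 0.2216]
orientation: [-180.0, 0.0, -111.9]
force: [-0.1, 0.5, 0.5]
opening: 0.0005
gripper_force: 0.5
```

Emit:
arm_command(
  steps=[
    {"translation": [0, 0, 0.3], "rotation": [0, 0, 0], "claw": 0},
    {"translation": [0, 0, 0.3], "rotation": [0, 0, 0], "claw": 0},
  ],
)

```text
clock: 29.4
tool_pos: [0.45, 0.1073, 0.2214]
orientation: [-180.0, 0.0, -111.9]
force: [-1.6, -1.3, 4.2]
opening: 0.0006
gripper_force: 1.8
```

Emit:
arm_command(
  steps=[
    {"translation": [0, 0, 0.3], "rotation": [0, 0, 0], "claw": 0},
    {"translation": [0, 0, 0.3], "rotation": [0, 0, 0], "claw": 0},
  ],
)

```text
clock: 29.6
tool_pos: [0.45, 0.1072, 0.2214]
orientation: [-180.0, 0.0, -111.9]
force: [-2.4, -1.6, 6.1]
opening: 0.0006
gripper_force: 3.0
```

Right top is 221.6 and left top 221.45, both stiff to the press. Expected when level is 221.5, so I'll retreat and check.

Emit:
arm_command(
  steps=[
    {"translation": [0, 0, -20], "rotation": [0, 0, 0], "claw": 0},
    {"translation": [0, 0, -60], "rotation": [0, 0, 0], "claw": 0},
    {"translation": [0, 0, -105], "rotation": [0, 0, 0], "claw": 0},
    {"translation": [0, 0, -130], "rotation": [0, 0, 0], "claw": 0},
    {"translation": [0, 0, -130], "rotation": [0, 0, 0], "claw": 0},
  ],
)

```text
clock: 30.1
tool_pos: [0.4514, 0.108, 0.3546]
orientation: [-179.8, 0.3, -111.9]
force: [-0.4, 0.2, -0.7]
opening: 0.0001
gripper_force: 0.0
```

Emit:
arm_command(
  steps=[
    {"translation": [49, 0, 0], "rotation": [0, 0, 0], "claw": 0},
    {"translation": [98, 0, 0], "rotation": [0, 0, 0], "claw": 0},
    {"translation": [147, 0, 0], "rotation": [0, 0, 0], "claw": 0},
    {"translation": [150, 0, 0], "rotation": [0, 0, 0], "claw": 0},
    {"translation": [150, 0, 0], "rotation": [0, 0, 0], "claw": 0},
  ],
)

```text
clock: 30.6
tool_pos: [0.3934, -0.0327, 0.3505]
orientation: [-180.0, 0.0, -112.1]
force: [-0.3, 0.7, -0.2]
opening: 0.0006
gripper_force: 0.0
```

```bash
python3 - <<'E'
from h import *
o=ctrl.get_obs();print(o["clock"],o["tool_pos"],o["force"])
for n in("top","side"):
    p,d=ctrl.snapshot(n);cv2.imwrite(f"pics/{n}9.png",p[...,::-1]);bars(n,p,d,box=(.35,.5,.05,.26))
    W=cloud(n,d);h=cv2.cvtColor(p,cv2.COLOR_RGB2HSV)
    m=(W[...,2]>.17)&(W[...,2]<.2)&(h[...,1]<60)&(d>0)&(abs(W[...,0]-.54)<.08)&(abs(W[...,1]-.16)<.08)
    q=W[m];print(n,np.linalg.lstsq(np.c_[q[:,:2],np.ones(len(q))],q[:,2],rcond=None)[0].round(4))
E
```

```text
30.6 [ 0.39335006 -0.03266955  0.35048738] [-0.28434496  0.69000162 -0.16815305]
top px [318 171  33  16 336] ztop 0.2229 rect [452.2 107.6] [56.1 15. ] axis deg -127.5
top px [274 196  34  14 320] ztop 0.2227 rect [443.  196.8] [56.9 14.3] axis deg 68.1
top [ 0.0211 -0.0154  0.1799]
side px [258 168  22  21 201] ztop 0.2204 rect [442.8 191.9] [56.8 13.3] axis deg -110.5
side px [244 206  27  19 239] ztop 0.2204 rect [451.3 102.8] [56.8 14.8] axis deg -128.0
side [-0.0038  0.0212  0.1858]
```

View pics/side9.png

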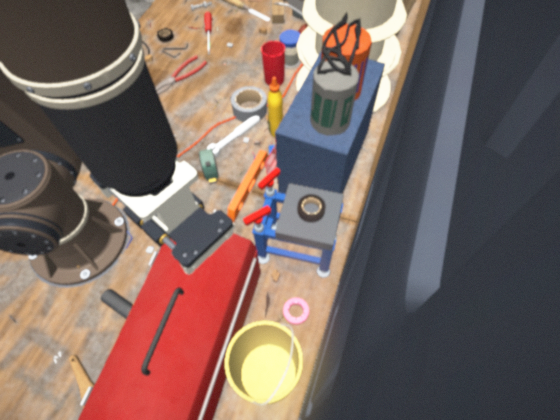

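The side view shows the stand standing free, with the tape at (311,207), and the level and box in place. Both cameras show the forward lean reduced by about 0.022 rad, which fits level. Handing in.

```bash
python3 -c "
from plant import ctrl
print(ctrl.close_job())"
```

```text
the job is handed in; nothing more can be done
None
```

I turned the right handle about 86° and the left about 192° clockwise, let go and handed the job in; the plate looks level (handle tops 221.5 and 221.6 mm, target 221.5) and both front corners were stiff to light presses, but I didn't press the rear corners, and no verdict came back.

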